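# Refit a trolley wheel on its upright axle

## Task

Refit the trolley wheel on the upright axle in the bench block: slide on the plain spacer ring first, down onto the shoulder, then the wheel, then the flanged collar (flange down), and press the stack down against the stiff sliding shoulder until both spring catches snap out above the collar. The axle is a little off the block's centre and its heights are not known, so feel your way: never load block or axle with more than 25 N. Leave the other things on the bench alone and let go at the end.

Things in the scene. Friction and masses are not known exactly. Their poses are not given: they have to be found in the camera images.
- fixture: Heavy steel bench block on a green 110 x 110 x 16 mm base plate, fixed, 40 mm high; origin: centre of its underside, z up. A steel axle stands upright on it. The axle's centre line is off the block's centre by up to 4 mm along each of the block's x and y, and it stands 0 to 6 mm above axle_low's level; NOT reported, same all episode, does not give. On it slides a shoulder ring, 34 mm wide, for the spacer.
- axle_low (a point): Nominal level L: block centre line, 70 mm above its underside. True level L' is 0 to 6 mm higher. Shaft 19 mm wide to L'+61, tapered nose to 7 mm wide at L'+75 mm. The shoulder's top starts 3 to 22 mm above L' (unknown), stays put under the parts' weight, slides down when pressed with about 7 to 11 N and stops hard at L'. A ring meeting the nose off-centre is pushed sideways towards the axle.
- catch_a (a joint): Brass spring catch in the axle's side at the block's +y, 5 mm wide. Metres: 0 = sprung out (13.5 mm from axle centre), up to 0.0065 pushed in. Flat underside at L'+51.5 mm, ramp up to L'+61.5 mm. A ring pushed down presses both catches in about 2.5 mm (3 to 8 N down in all); once its top is below them they snap out and hold it. The collar's top gets 1.5 mm below them if the shoulder is at its stop.
- catch_b (a joint): The other spring catch, on the block's -y side of the axle; same meaning.
- spacer: Plain steel spacer ring: 38 mm outside diameter, 22 mm bore, 14 mm tall, about 60 g; origin at the centre of its underside, z up the bore. Goes on first. It starts flat on the bench.
- wheel: Small trolley wheel lying flat: black tyre 65 mm outside diameter, grey hub with 22 mm bore, 22 mm tall, 150 to 310 g; origin at the centre of its underside, z up the bore. Goes on second, on top of the spacer. It starts flat on the bench.
- collar: Aluminium flanged collar: flange 52 mm diameter, 4 mm thick at the bottom, above it a neck 34 mm diameter; 14 mm tall in all, 22 mm bore, 55 to 115 g; origin at the centre of its underside, z up the bore. Goes on last, flange down on the wheel. It starts flat on the bench with its flange down.
- reel: Bystander: small empty orange cable reel, 56 mm diameter, 38 mm tall, upright; origin at the centre of its underside.
- tin: Bystander: plain steel tin, 56 mm diameter, 60 mm tall; origin at the centre of its underside.
- driver: Bystander: screwdriver lying on the bench, handle to its -x; origin under its middle.
Things that resemble listed ones, but are neither listed nor needed, are in the scene too. What is meant by the wheel is not blue or purple, and is the smaller of those in its own colour.

How it is judged:
On the way, in this order (a step that is already met when the one before it is completed fails the run):
1. the spacer is on the axle, down below both catches, which have sprung out, and nothing else is on it (horizontal distance between spacer and fixture below 0.01 m and z of spacer in the frame of fixture below 0.101 m and angle between spacer's own z axis and vertical below 0.09 rad and value of joint each of catch_a, catch_b below 0.001 m and linear speed of spacer below 0.02 m/s and horizontal distance between each of wheel, collar and fixture above 0.05 m), for 0.2 s.
2. the wheel lies on the spacer on the axle and the collar is not yet on (horizontal distance between spacer and fixture below 0.01 m and z of spacer in the frame of fixture below 0.101 m and angle between each of spacer, wheel's own z axis and vertical below 0.09 rad and horizontal distance between wheel and spacer below 0.004 m and z of wheel in the frame of spacer between 0.0125 and 0.0155 m and horizontal distance between collar and fixture above 0.05 m), for 0.2 s.
3. the collar lies on the wheel with both catches sprung out above it (horizontal distance between spacer and fixture below 0.01 m and z of spacer in the frame of fixture below 0.101 m and angle between each of spacer, wheel, collar's own z axis and vertical below 0.09 rad and horizontal distance between wheel and spacer below 0.004 m and z of wheel in the frame of spacer between 0.0125 and 0.0155 m and horizontal distance between collar and wheel below 0.004 m and z of collar in the frame of wheel between 0.0205 and 0.0235 m and value of joint each of catch_a, catch_b below 0.001 m), for 0.2 s.
At the end, for the whole second after the job is handed in: Spacer, wheel, collar stacked in this order on the axle, each face to face with the next (within 1.5 mm), centred within 4 mm (spacer 10 mm from the block centre, under 80 mm up), tilt under 0.09 rad, at rest, both catches sprung out (under 1 mm) (all of step 3 and z of spacer in the frame of fixture below 0.08 m and linear speed of each of spacer, wheel, collar below 0.02 m/s); the robot touches nothing.
It fails at once if the block with its axle is loaded with more than 25 N (contact force between fixture and anything else above 25 N).
It fails at once if the reel is moved more than 20 mm (distance of reel from where it was at the start of the episode above 0.02 m).
It fails at once if the tin is moved more than 20 mm (distance of tin from where it was at the start of the episode above 0.02 m).
It fails at once if the driver is moved more than 20 mm (distance of driver from where it was at the start of the episode above 0.02 m).
It also fails if it takes over 72 s, if anything falls off the work surface, if the arm or the gripper's body presses on something with over 40 N, if the wrist force passes 120 N, or if a joint passes its speed limit or range.

## Robot

A 7-joint arm with a two-finger parallel gripper is mounted at the origin on the work surface. World frame = base frame: x ahead of the robot, y to its left, z up, the work surface at z = 0. Lengths are in m, angles in rad, forces in N, time in s.
With the tool pointing down it reaches from about 0.35 to 0.9 m from the base axis. Payload 7.2 kg.
Tool frame: the origin (TCP) lies on the centre line of the jaws, within the pads' length; the fingertips stand 11 mm ahead of it and the grasp point (between the pads) lies 8 mm behind it; z points along the fingers, y is the line along which they close (so a half turn about z gives the same grasp; the last joint's range is limited). The gripper opens to 85 mm and grips with 20 to 120 N. Pads are 22 mm wide; open, the fingers measure 114 mm over their backs; the gripper's body (76 mm by 85 mm) begins 54 mm behind the grasp point. The pads swing forward as they close: fully open they stand 13 mm farther back than shut.
Start: joints at [1.186, 0.411, -0.013, 1.596, 0.006, 1.134, -0.082], TCP at [0.195, -0.594, 0.242] pointing down, gripper open.
Joint ranges: [-2.95, 2.95], [-0.29, 1.99], [-1.47, 1.44], [0.14, 2.54], [-1.03, 4.17], [0.13, 1.85], [-2.86, 2.86]. Speed limits (rad/s): [2.39, 2.39, 3.01, 3.01, 3.14, 3.14, 3.14].

## Interface

Orientations are given as a unit quaternion [w, x, y, z].
In Python, from workcell import robot gives the robot as it stands.
- The arm moves only by the shell command python3 -m pendant 'ROWS'. ROWS is JSON, a list of rows, each an object of numbers: "ax", "ay", "az": the turn, a rotation vector about the world's x, y, z in degrees; "tx", "ty", "tz": the shift along the world's x, y, z in mm; "claw": the closure, from 0 (fully open) to 1 (shut). In form: [{"ax": .., "ay": .., "az": .., "tx": .., "ty": .., "tz": .., "claw": ..}, ...]. A call has 1 to 20 rows; each row is the pose to reach, as a shift and turn from the pose commanded when the call began; what a row does not reach only later rows make up. A row lasts 1/8 s, in which the tool goes at most 62.5 mm and 10.7 degrees, less where a joint would pass 70% of its speed; a pose out of reach is approached as far as the arm can. A call with a gripper value outside its range is refused whole. The fingers move at their own pace and stop on an object; the grip force is fixed at half the most. Time passes only in rows, so rows that repeat a pose let the fingers close. It gives the time, the measured TCP pose, the force, the opening and the grip force at its end, in the units of the state.
- robot.observe(): the state, without advancing time (a new reading comes with each control period).
- robot.grab_frame(name): name is "scene" or "top"; returns the picture (384x512x3 uint8, red, green, blue); there is no depth.
- robot.calibration(name): a dict with "vfov" (degrees; the focal length in pixels is half the picture's height over the tangent of half this angle, whatever the lens; pixels are square), "cx", "cy" (the principal point, pixels), "rvec" (rotation vector, rad) and "tvec" (3), from world to camera coordinates, as OpenCV has them. Camera axes: x right, y down, z forward; pixel columns grow to the right and rows downward; lengths in m; the calibration is good to about 2 mm. A picture is of the moment at which its call begins. calibration takes no time and is no camera call.
- robot.sign_off(): hands the job in; it is judged then, once.
The state is a dict: "time": time; "joint_pos": joint angles; "dq": joint speeds; "joint_efforts": joint torques, N m; "eef_pos": TCP position; "tcp_rot": TCP orientation; "contact_force": force on the tool from outside, world axes, zero at the start; "wrist_torque": the same for the moment, N m; "grip_width": finger opening in m; "grip_force": force on a finger pad.
Only numpy, scipy, OpenCV 4.12 (cv2) and the standard library are available. Lean on these libraries where they do the work, as an engineer would, in place of code of your own. Each camera call takes 0.05 s, during which the arm holds its last target. There are 200 camera calls.

## Working session

There is one attempt and no reset: what is moved stays moved. The work goes in short steps, Python scripts to look and compute and a shell command to move; the robot and the scene stay as the last step left them, time stands still between calls to the robot, and variables do not carry over. Pictures are saved under pics/ and viewed, at most 10 in all, crops included, and the job is handed in when it is done.

```bash
ls; mkdir -p pics; cat > h.py <<'E'
import numpy as np, cv2
from workcell import robot
def cal(n):
    c=robot.calibration(n); f=192/np.tan(np.radians(c["vfov"])/2)
    K=np.array([[f,0,c["cx"]],[0,f,c["cy"]],[0,0,1]]); R=cv2.Rodrigues(np.array(c["rvec"],float))[0]
    return c,K,R,np.array(c["tvec"],float).ravel()
def ray(n,u,v):
    c,K,R,t=cal(n); d=R.T@np.linalg.inv(K)@np.array([u,v,1.]); return -R.T@t,d
def onz(n,u,v,z):
    o,d=ray(n,u,v); return o+d*(z-o[2])/d[2]
def proj(n,p):
    c,K,R,t=cal(n); q=K@(R@np.array(p,float)+t); return q[:2]/q[2]
E
python3 - <<'E'
from h import *
for n in ("scene","top"):
    im=robot.grab_frame(n); cv2.imwrite(f"pics/{n}0.png",im[:,:,::-1]); print(robot.calibration(n), ray(n,256,192)[0])
print(robot.observe())
E
```

```text
pics
{'vfov': 54.16016035207292, 'cx': 253.10772874761957, 'cy': 187.28759533414663, 'rvec': array([ 1.5649773 ,  1.93376897, -0.86976442]), 'tvec': array([ 0.13137427, -0.26928062,  1.26526341])} [1.11995034 0.11801991 0.6499579 ]
{'vfov': 55.34826428785074, 'cx': 248.65228854346492, 'cy': 195.10637060304717, 'rvec': array([ 2.17050362, -2.18794853,  0.11428516]), 'tvec': array([0.00321414, 0.53082384, 1.0243432 ])} [0.43334322 0.01160563 1.0691783 ]
{'time': 0.1, 'joint_pos': array([ 1.1857924 ,  0.41186356, -0.01273878,  1.59696484,  0.00559545,
        1.13432837, -0.0821821 ]), 'dq': array([-2.44719580e-03, -1.98658062e-03,  2.38545474e-03, -1.89647818e-03,
        4.28984934e-05,  1.29167558e-03, -1.17623471e-03]), 'joint_efforts': array([ 3.38403341e-03, -6.01823473e+01,  6.84854966e-01, -3.00087762e+01,
        1.40497173e-02,  6.50110363e-03, -2.90615617e-05]), 'eef_pos': array([ 0.19454845, -0.59348087,  0.24150798]), 'tcp_rot': array([-7.45954841e-04,  9.87475224e-01,  1.57772300e-01, -1.66462402e-04]), 'contact_force': array([-0.80683478, -0.57849827,  0.00091542]), 'wrist_torque': array([-0.00823019, -0.03726682,  0.01760456]), 'grip_force': 0.0, 'grip_width': 0.08520389027438338}
```

View pics/scene0.png

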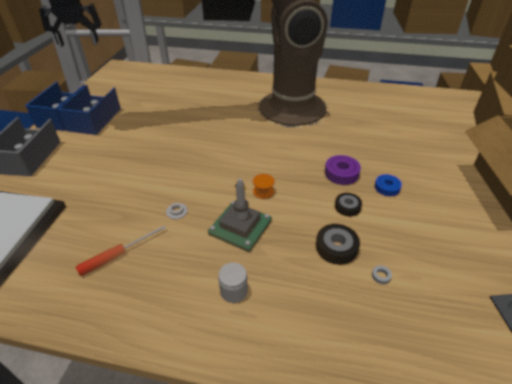

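View pics/top0.png

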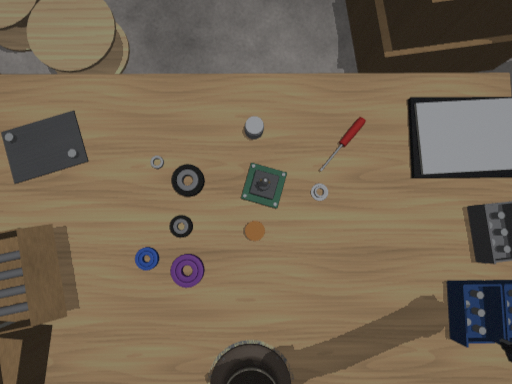

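The scene view shows the fixture at about (240,222), the collar at (176,211), the spacer at (382,275) and the small black wheel at (348,204). In the top view they're at (264,185), (319,192), (157,162) and (181,226). The reel, tin and driver are clear of these. Next I'll measure positions.

```bash
cat > m.py <<'E'
from h import *
def blob(im,mask,c,r):
    m=np.zeros(mask.shape,np.uint8); cv2.circle(m,c,r,255,-1); m&=mask
    n,l,s,ce=cv2.connectedComponentsWithStats(m); i=1+np.argmax(s[1:,4])
    cs=cv2.findContours((l==i).astype(np.uint8),cv2.RETR_EXTERNAL,cv2.CHAIN_APPROX_NONE)[0]
    return max(cs,key=len)
def hsv(im): return cv2.cvtColor(im,cv2.COLOR_RGB2HSV)
E
python3 - <<'E'
from m import *
T={n:robot.grab_frame(n) for n in("top","scene")}
C={"top":dict(wheel=(181,226),big=(188,180),spacer=(157,162),collar=(319,192),fix=(264,185)),
 "scene":dict(wheel=(348,204),big=(338,243),spacer=(382,275),collar=(176,211),fix=(240,222))}
for n in T:
    h=hsv(T[n]); H,S,V=cv2.split(h)
    masks=dict(wheel=(V<75),big=(V<75),spacer=(S<70),collar=(S<70),fix=((H>45)&(H<95)&(S>60)))
    for k,c in C[n].items():
        z=dict(wheel=.022,big=.03,spacer=.014,collar=.004,fix=.016)[k]
        ct=blob(T[n],masks[k].astype(np.uint8)*255,c,40 if k=='fix' else 18)
        if k=='fix' : e=cv2.minAreaRect(ct)
        else: e=cv2.fitEllipse(cv2.convexHull(ct))
        print(n,k,np.round(e[0],1),np.round(e[1],1),round(e[2],1),"world",onz(n,*e[0],z).round(4), "mid", onz(n,*e[0],z/2).round(4))
a=cv2.resize(T["top"][150:220,230:300],None,fx=5,fy=5,interpolation=cv2.INTER_CUBIC)
b=cv2.resize(T["scene"][170:250,200:280],None,fx=5,fy=5,interpolation=cv2.INTER_CUBIC)
p=np.zeros((400,800,3),np.uint8);p[:350,:350]=a;p[:,380:780]=b
cv2.imwrite("pics/fx.png",p[:,:,::-1])
E
```

```text
top wheel [180.8 225.9] [21.8 23.2] 86.0 world [0.4446 0.1926 0.022 ] mid [0.4447 0.1945 0.011 ]
top big [187.6 180.2] [31.9 33. ] 105.9 world [0.5745 0.1732 0.03  ] mid [0.5765 0.1755 0.015 ]
top spacer [156.6 161.6] [13.2 13.6] 113.1 world [0.6318 0.2661 0.014 ] mid [0.6331 0.2678 0.007 ]
top collar [319.2 191.7] [17.6 18.2] 160.0 world [ 0.5413 -0.2081  0.004 ] mid [ 0.5415 -0.2085  0.002 ]
top fix [263.7 185.1] [37.1 36.7] 15.9 world [ 0.5604 -0.0449  0.016 ] mid [ 0.5613 -0.0454  0.008 ]
scene wheel [347.9 204.2] [22.2 26.8] 103.8 world [0.4558 0.195  0.022 ] mid [0.4441 0.1963 0.011 ]
scene big [338. 243.] [35.7 35.7] 0.0 world [0.5863 0.1772 0.03  ] mid [0.5734 0.1787 0.015 ]
scene spacer [381.5 274. ] [17.7 20.2] 121.4 world [0.6352 0.2677 0.014 ] mid [0.6299 0.2693 0.007 ]
scene collar [176.3 210.5] [15.9 21.8] 79.0 world [ 0.5418 -0.2056  0.004 ] mid [ 0.54   -0.2066  0.002 ]
scene fix [239.3 224.5] [50.9 38.6] 24.0 world [ 0.5654 -0.0428  0.016 ] mid [ 0.5584 -0.0449  0.008 ]
```

View pics/fx.png

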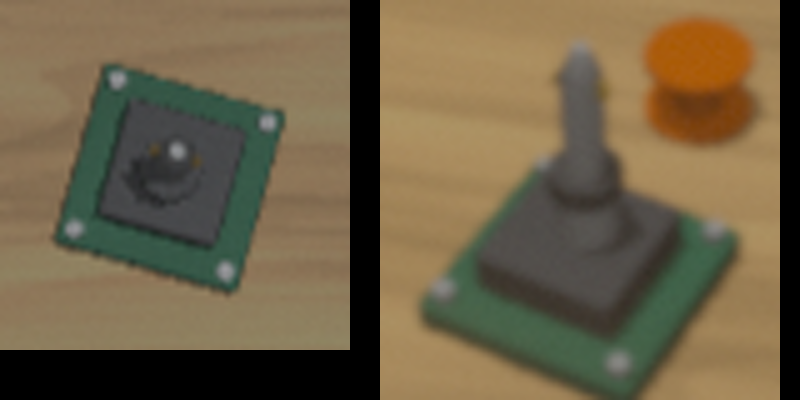

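The crop shows the axle tip at top-view (265.4,180.2) and scene (240,179.4). Brass catches sit left and right of it, so the block's y is roughly world y turned about 15°. I'll triangulate the tip and plan the first move.

```bash
python3 - <<'E'
from h import *
o1,d1=ray("top",265.4,180.2); o2,d2=ray("scene",240,179.4)
A=np.stack([d1,-d2],1); s=np.linalg.lstsq(A,o2-o1,rcond=None)[0]
p,q=o1+s[0]*d1,o2+s[1]*d2; print("tip",p.round(4),q.round(4))
print(onz("top",265.4,180.2,.147).round(4),onz("scene",240,179.4,.147).round(4))
sp=np.array([.632,.2675]); e=robot.observe()["eef_pos"]; print("to spacer mm",((sp-e[:2])*1000).round(1))
print("reel",onz("top",254,231,.038).round(3),"tin",onz("top",255,125,.06).round(3))
E
```

```text
tip [ 0.5574 -0.0426  0.145 ] [ 0.5566 -0.0387  0.1447]
[ 0.5571 -0.0424  0.147 ] [ 0.5592 -0.038   0.147 ]
to spacer mm [437.4 861.2]
reel [ 0.428 -0.015  0.038] tin [ 0.726 -0.02   0.06 ]
```

```bash
python3 -m pendant '[{"tx":437,"ty":861,"claw":0.3},{"tx":437,"ty":861,"claw":0.3},{"tx":437,"ty":861,"claw":0.3},{"tx":437,"ty":861,"claw":0.3},{"tx":437,"ty":861,"claw":0.3},{"tx":437,"ty":861,"claw":0.3},{"tx":437,"ty":861,"claw":0.3},{"tx":437,"ty":861,"claw":0.3},{"tx":437,"ty":861,"claw":0.3},{"tx":437,"ty":861,"claw":0.3},{"tx":437,"ty":861,"claw":0.3},{"tx":437,"ty":861,"claw":0.3},{"tx":437,"ty":861,"claw":0.3},{"tx":437,"ty":861,"claw":0.3},{"tx":437,"ty":861,"claw":0.3},{"tx":437,"ty":861,"claw":0.3},{"tx":437,"ty":861,"claw":0.3},{"tx":437,"ty":861,"claw":0.3},{"tx":437,"ty":861,"tz":-40,"claw":0.3},{"tx":437,"ty":861,"tz":-90,"claw":0.3}]'
```

```text
$[0]: bad value
```

```bash
python3 -m pendant '[{"ax":0,"ay":0,"az":0,"tx":30,"ty":54,"tz":0,"claw":0.3}]'; python3 -m pendant --help | head -20
```

```text
time: 0.32
eef_pos: [0.2219, -0.5422, 0.2414]
tcp_rot: [0.0, 0.988, 0.154, -0.001]
contact_force: [1.8, 0.1, 0.4]
grip_width: 0.0697
grip_force: 0.0invalid input: not JSON, or not a number
```

```bash
python3 -m pendant '[{"ax":0,"ay":0,"az":0,"tx":407,"ty":807,"tz":0,"claw":0.3},{"ax":0,"ay":0,"az":0,"tx":407,"ty":807,"tz":0,"claw":0.3},{"ax":0,"ay":0,"az":0,"tx":407,"ty":807,"tz":0,"claw":0.3},{"ax":0,"ay":0,"az":0,"tx":407,"ty":807,"tz":0,"claw":0.3},{"ax":0,"ay":0,"az":0,"tx":407,"ty":807,"tz":0,"claw":0.3},{"ax":0,"ay":0,"az":0,"tx":407,"ty":807,"tz":0,"claw":0.3},{"ax":0,"ay":0,"az":0,"tx":407,"ty":807,"tz":0,"claw":0.3},{"ax":0,"ay":0,"az":0,"tx":407,"ty":807,"tz":0,"claw":0.3},{"ax":0,"ay":0,"az":0,"tx":407,"ty":807,"tz":0,"claw":0.3},{"ax":0,"ay":0,"az":0,"tx":407,"ty":807,"tz":0,"claw":0.3},{"ax":0,"ay":0,"az":0,"tx":407,"ty":807,"tz":0,"claw":0.3},{"ax":0,"ay":0,"az":0,"tx":407,"ty":807,"tz":0,"claw":0.3},{"ax":0,"ay":0,"az":0,"tx":407,"ty":807,"tz":0,"claw":0.3},{"ax":0,"ay":0,"az":0,"tx":407,"ty":807,"tz":0,"claw":0.3},{"ax":0,"ay":0,"az":0,"tx":407,"ty":807,"tz":0,"claw":0.3},{"ax":0,"ay":0,"az":0,"tx":407,"ty":807,"tz":0,"claw":0.3},{"ax":0,"ay":0,"az":0,"tx":407,"ty":807,"tz":-20,"claw":0.3},{"ax":0,"ay":0,"az":0,"tx":407,"ty":807,"tz":-60,"claw":0.3},{"ax":0,"ay":0,"az":0,"tx":407,"ty":807,"tz":-120,"claw":0.3},{"ax":0,"ay":0,"az":0,"tx":407,"ty":807,"tz":-120,"claw":0.3}]'
```

```text
time: 2.82
eef_pos: [0.6285, 0.2631, 0.1167]
tcp_rot: [0.002, 0.988, 0.157, -0.005]
contact_force: [-0.3, -1.1, 1.2]
grip_width: 0.0598
grip_force: 0.0
```

```bash
python3 -m pendant '[{"ax":0,"ay":0,"az":0,"tx":0,"ty":0,"tz":-50,"claw":0.3},{"ax":0,"ay":0,"az":0,"tx":0,"ty":0,"tz":-80,"claw":0.3},{"ax":0,"ay":0,"az":0,"tx":0,"ty":0,"tz":-80,"claw":0.3}]'; python3 - <<'E'
from h import *
a=robot.grab_frame("scene")[205:325,310:440]; b=robot.grab_frame("top")[110:220,100:230]
p=np.zeros((480,800,3),np.uint8)
p[:369,:400]=cv2.resize(a,(400,369),interpolation=cv2.INTER_CUBIC); p[:338,400:]=cv2.resize(b,(400,338),interpolation=cv2.INTER_CUBIC)
cv2.imwrite("pics/g1.png",p[:380,:,::-1])
E
```

```text
time: 3.2
eef_pos: [0.6313, 0.2658, 0.0421]
tcp_rot: [0.001, 0.988, 0.157, -0.001]
contact_force: [-0.1, 1.1, 0.5]
grip_width: 0.06
grip_force: 0.0
```

View pics/g1.png

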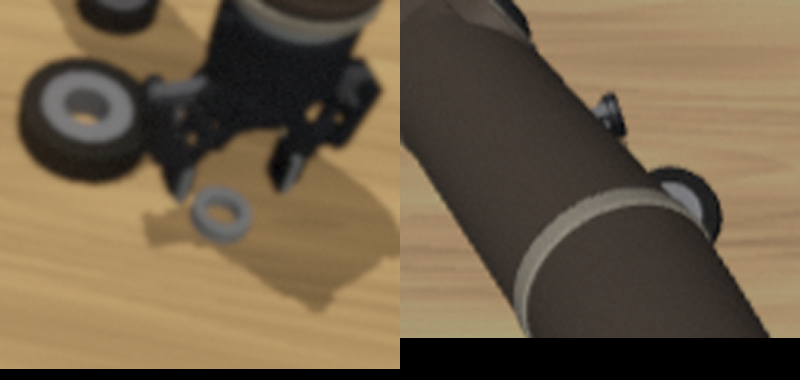

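The jaws straddle the spacer in the scene crop, with fingertips at about (180,190) and (285,185) and the ring at (221,214). The finger backs clear the big wheel, so I'll descend and grip.

```bash
python3 -m pendant '[{"ax":0,"ay":0,"az":0,"tx":1,"ty":1,"tz":-15,"claw":0.3},{"ax":0,"ay":0,"az":0,"tx":1,"ty":1,"tz":-24,"claw":0.3},{"ax":0,"ay":0,"az":0,"tx":1,"ty":1,"tz":-24,"claw":0.3},{"ax":0,"ay":0,"az":0,"tx":1,"ty":1,"tz":-24,"claw":0.3},{"ax":0,"ay":0,"az":0,"tx":1,"ty":1,"tz":-24,"claw":1},{"ax":0,"ay":0,"az":0,"tx":1,"ty":1,"tz":-24,"claw":1},{"ax":0,"ay":0,"az":0,"tx":1,"ty":1,"tz":-24,"claw":1},{"ax":0,"ay":0,"az":0,"tx":1,"ty":1,"tz":-24,"claw":1},{"ax":0,"ay":0,"az":0,"tx":1,"ty":1,"tz":-24,"claw":1},{"ax":0,"ay":0,"az":0,"tx":1,"ty":1,"tz":-24,"claw":1}]'
```

```text
time: 4.55
eef_pos: [0.6331, 0.2683, 0.0192]
tcp_rot: [-0.0, 0.987, 0.158, 0.001]
contact_force: [-0.5, -0.6, 5.8]
grip_width: 0.0342
grip_force: 59.3
```

```bash
python3 - <<'E'
from h import *
a=robot.grab_frame("scene")[215:305,330:440]
cv2.imwrite("pics/g2.png",cv2.resize(a,None,fx=6,fy=6,interpolation=cv2.INTER_CUBIC)[:,:,::-1])
e=robot.observe()["eef_pos"]; print(proj("scene",e),proj("scene",[e[0],e[1],0]))
E
```

```text
[382.33195672 271.61695691] [380.25925766 277.21141625]
```

View pics/g2.png

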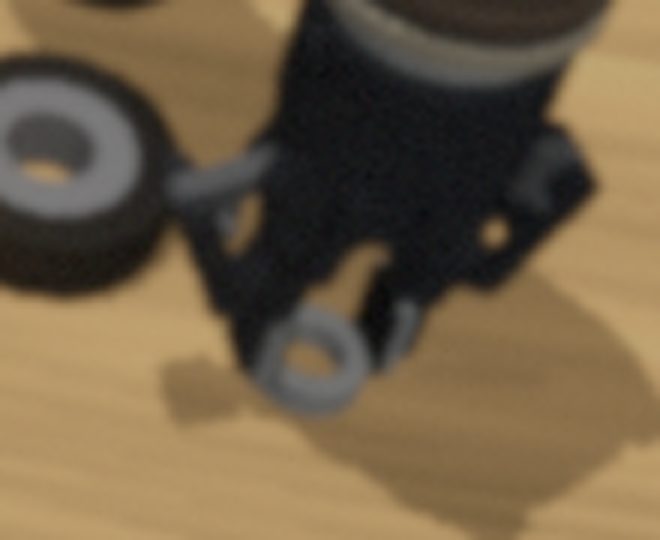

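```bash
python3 -m pendant '[{"ax":0,"ay":0,"az":0,"tx":0,"ty":0,"tz":15,"claw":1},{"ax":0,"ay":0,"az":0,"tx":0,"ty":0,"tz":60,"claw":1},{"ax":0,"ay":0,"az":0,"tx":0,"ty":0,"tz":120,"claw":1},{"ax":0,"ay":0,"az":0,"tx":0,"ty":0,"tz":180,"claw":1},{"ax":0,"ay":0,"az":0,"tx":-10,"ty":-40,"tz":210,"claw":1},{"ax":0,"ay":0,"az":0,"tx":-24,"ty":-95,"tz":210,"claw":1},{"ax":0,"ay":0,"az":0,"tx":-38,"ty":-150,"tz":210,"claw":1},{"ax":0,"ay":0,"az":0,"tx":-52,"ty":-210,"tz":210,"claw":1},{"ax":0,"ay":0,"az":0,"tx":-64,"ty":-260,"tz":210,"claw":1},{"ax":0,"ay":0,"az":0,"tx":-76,"ty":-309,"tz":210,"claw":1},{"ax":0,"ay":0,"az":0,"tx":-76,"ty":-309,"tz":210,"claw":1},{"ax":0,"ay":0,"az":0,"tx":-76,"ty":-309,"tz":210,"claw":1},{"ax":0,"ay":0,"az":0,"tx":-76,"ty":-309,"tz":210,"claw":1}]'; python3 - <<'E'
from h import *
e=robot.observe(); print(e["eef_pos"],e["contact_force"],proj("scene",e["eef_pos"]))
a=robot.grab_frame("scene")[60:260,160:320]
cv2.imwrite("pics/g3.png",cv2.resize(a,None,fx=3,fy=3,interpolation=cv2.INTER_CUBIC)[:,:,::-1])
E
```

```text
time: 6.22
eef_pos: [0.5569, -0.0392, 0.2286]
tcp_rot: [-0.0, 0.987, 0.159, 0.0]
contact_force: [0.4, 1.2, -0.1]
grip_width: 0.0337
grip_force: 59.9
[ 0.55692231 -0.03922789  0.22863306] [ 0.41962124  1.20086162 -0.0668045 ] [238.14976513 146.15255146]
```

View pics/g3.png

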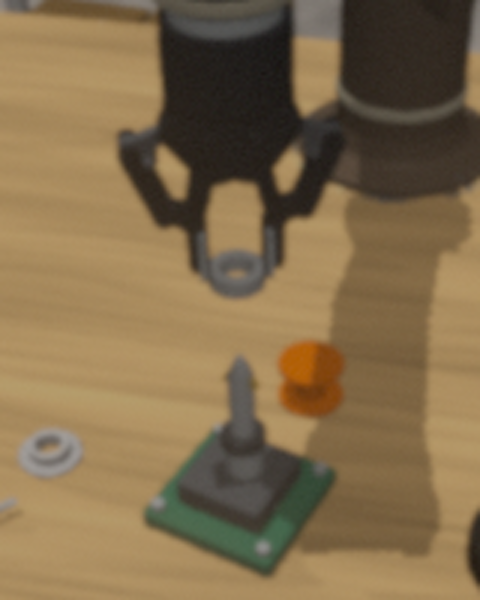

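The ring is held level at about (238,272) in the crop, directly over the axle tip at (240,355). Descending onto the nose.

```bash
python3 -m pendant '[{"ax":0,"ay":0,"az":0,"tx":0,"ty":-1,"tz":-30,"claw":1},{"ax":0,"ay":0,"az":0,"tx":0,"ty":-1,"tz":-55,"claw":1},{"ax":0,"ay":0,"az":0,"tx":0,"ty":-1,"tz":-60,"claw":1},{"ax":0,"ay":0,"az":0,"tx":0,"ty":-1,"tz":-64,"claw":1},{"ax":0,"ay":0,"az":0,"tx":0,"ty":-1,"tz":-66,"claw":1},{"ax":0,"ay":0,"az":0,"tx":0,"ty":-1,"tz":-66,"claw":1}]';python3 -m pendant '[{"ax":0,"ay":0,"az":0,"tx":0,"ty":0,"tz":-2,"claw":1},{"ax":0,"ay":0,"az":0,"tx":0,"ty":0,"tz":-4,"claw":1},{"ax":0,"ay":0,"az":0,"tx":0,"ty":0,"tz":-4,"claw":1}]'
```

```text
time: 7.02
eef_pos: [0.557, -0.0418, 0.1628]
tcp_rot: [0.0, 0.987, 0.158, 0.0]
contact_force: [0.5, 0.2, -0.5]
grip_width: 0.034
grip_force: 59.9
time: 7.4
eef_pos: [0.5566, -0.042, 0.1582]
tcp_rot: [-0.0, 0.987, 0.158, -0.0]
contact_force: [0.7, 0.1, 0.4]
grip_width: 0.034
grip_force: 59.9
```

```bash
python3 -m pendant '[{"ax":0,"ay":0,"az":0,"tx":0,"ty":0,"tz":-2,"claw":1},{"ax":0,"ay":0,"az":0,"tx":0,"ty":0,"tz":-3,"claw":1},{"ax":0,"ay":0,"az":0,"tx":0,"ty":0,"tz":-3,"claw":1}]' | sed -n '2p;4p';python3 -m pendant '[{"ax":0,"ay":0,"az":0,"tx":0,"ty":0,"tz":-2,"claw":1},{"ax":0,"ay":0,"az":0,"tx":0,"ty":0,"tz":-2,"claw":1},{"ax":0,"ay":0,"az":0,"tx":0,"ty":0,"tz":-2,"claw":1}]'| sed -n '2p;4p'
```

```text
eef_pos: [0.5567, -0.0418, 0.1552]
contact_force: [0.5, -0.5, -1.2]
eef_pos: [0.557, -0.0416, 0.1534]
contact_force: [0.9, 1.5, -0.6]
```

```bash
python3 -m pendant '[{"ax":0,"ay":0,"az":0,"tx":0,"ty":0,"tz":-2,"claw":1},{"ax":0,"ay":0,"az":0,"tx":0,"ty":0,"tz":-2,"claw":1}]'| sed -n '2p;4p'
```

```text
eef_pos: [0.5573, -0.0414, 0.1516]
contact_force: [1.9, 1.6, 1.7]
```

```bash
python3 -m pendant '[{"ax":0,"ay":0,"az":0,"tx":1,"ty":1,"tz":0,"claw":1},{"ax":0,"ay":0,"az":0,"tx":1,"ty":1,"tz":0,"claw":1}]'| sed -n '2p;4p'; python3 -m pendant '[{"ax":0,"ay":0,"az":0,"tx":0,"ty":0,"tz":-1,"claw":1},{"ax":0,"ay":0,"az":0,"tx":0,"ty":0,"tz":-1.5,"claw":1}]'| sed -n '2p;4p'
```

```text
eef_pos: [0.5576, -0.041, 0.1511]
contact_force: [1.2, 2.2, 0.6]
eef_pos: [0.5577, -0.0408, 0.1497]
contact_force: [1.0, 1.3, 2.0]
```

```bash
python3 -m pendant '[{"ax":0,"ay":0,"az":0,"tx":1,"ty":1.5,"tz":0,"claw":1},{"ax":0,"ay":0,"az":0,"tx":1,"ty":1.5,"tz":0,"claw":1},{"ax":0,"ay":0,"az":0,"tx":1,"ty":1.5,"tz":0,"claw":1}]'| sed -n '2p;4p'; python3 -m pendant '[{"ax":0,"ay":0,"az":0,"tx":0,"ty":0,"tz":-1,"claw":1},{"ax":0,"ay":0,"az":0,"tx":0,"ty":0,"tz":-2,"claw":1},{"ax":0,"ay":0,"az":0,"tx":0,"ty":0,"tz":-2,"claw":1}]'| sed -n '2p;4p'
```

```text
eef_pos: [0.5584, -0.0397, 0.1495]
contact_force: [-0.3, -0.0, -0.6]
eef_pos: [0.5587, -0.0395, 0.1478]
contact_force: [0.0, 0.3, 0.4]
```

```bash
python3 -m pendant '[{"ax":0,"ay":0,"az":0,"tx":0,"ty":0,"tz":-1,"claw":1},{"ax":0,"ay":0,"az":0,"tx":0,"ty":0,"tz":-2,"claw":1},{"ax":0,"ay":0,"az":0,"tx":0,"ty":0,"tz":-2,"claw":1}]'| sed -n '2p;4p'; python3 -m pendant '[{"ax":0,"ay":0,"az":0,"tx":0,"ty":0,"tz":-1,"claw":1},{"ax":0,"ay":0,"az":0,"tx":0,"ty":0,"tz":-2,"claw":1},{"ax":0,"ay":0,"az":0,"tx":0,"ty":0,"tz":-2,"claw":1}]'| sed -n '2p;4p'
```

```text
eef_pos: [0.5589, -0.0394, 0.1459]
contact_force: [0.3, 0.0, 2.1]
eef_pos: [0.5587, -0.0395, 0.1436]
contact_force: [1.3, 0.0, 0.4]
```

```bash
python3 -m pendant '[{"ax":0,"ay":0,"az":0,"tx":0.3,"ty":0,"tz":-1.5,"claw":1},{"ax":0,"ay":0,"az":0,"tx":0.3,"ty":0,"tz":-3,"claw":1},{"ax":0,"ay":0,"az":0,"tx":0.3,"ty":0,"tz":-3,"claw":1}]'| sed -n '2p;4p'; python3 -m pendant '[{"ax":0,"ay":0,"az":0,"tx":0,"ty":0,"tz":-1.5,"claw":1},{"ax":0,"ay":0,"az":0,"tx":0,"ty":0,"tz":-3,"claw":1},{"ax":0,"ay":0,"az":0,"tx":0,"ty":0,"tz":-3,"claw":1}]'| sed -n '2p;4p'
```

```text
eef_pos: [0.5587, -0.0394, 0.1404]
contact_force: [1.0, -0.3, -1.5]
eef_pos: [0.5589, -0.0394, 0.1376]
contact_force: [0.2, -0.1, -0.9]
```

```bash
python3 -m pendant '[{"ax":0,"ay":0,"az":0,"tx":0,"ty":0,"tz":-1.5,"claw":1},{"ax":0,"ay":0,"az":0,"tx":0,"ty":0,"tz":-3,"claw":1},{"ax":0,"ay":0,"az":0,"tx":0,"ty":0,"tz":-4,"claw":1},{"ax":0,"ay":0,"az":0,"tx":0,"ty":0,"tz":-4,"claw":1}]'| sed -n '2p;4p'; python3 -m pendant '[{"ax":0,"ay":0,"az":0,"tx":0,"ty":0,"tz":-1.5,"claw":1},{"ax":0,"ay":0,"az":0,"tx":0,"ty":0,"tz":-3,"claw":1},{"ax":0,"ay":0,"az":0,"tx":0,"ty":0,"tz":-4,"claw":1},{"ax":0,"ay":0,"az":0,"tx":0,"ty":0,"tz":-4,"claw":1}]'| sed -n '2p;4p'
```

```text
eef_pos: [0.559, -0.0394, 0.1337]
contact_force: [0.2, -0.7, 0.6]
eef_pos: [0.5589, -0.0394, 0.1296]
contact_force: [0.1, -0.8, 0.1]
```

```bash
python3 -m pendant '[{"ax":0,"ay":0,"az":0,"tx":0,"ty":0,"tz":-2,"claw":1},{"ax":0,"ay":0,"az":0,"tx":0,"ty":0,"tz":-4,"claw":1},{"ax":0,"ay":0,"az":0,"tx":0,"ty":0,"tz":-4,"claw":1}]'| sed -n '2p;4p'; python3 -m pendant '[{"ax":0,"ay":0,"az":0,"tx":0,"ty":0,"tz":-1.5,"claw":1},{"ax":0,"ay":0,"az":0,"tx":0,"ty":0,"tz":-3,"claw":1},{"ax":0,"ay":0,"az":0,"tx":0,"ty":0,"tz":-4,"claw":1},{"ax":0,"ay":0,"az":0,"tx":0,"ty":0,"tz":-4,"claw":1}]'| sed -n '2p;4p';  python3 -m pendant '[{"ax":0,"ay":0,"az":0,"tx":0,"ty":0,"tz":-1.5,"claw":1},{"ax":0,"ay":0,"az":0,"tx":0,"ty":0,"tz":-3,"claw":1},{"ax":0,"ay":0,"az":0,"tx":0,"ty":0,"tz":-3,"claw":1}]'; python3 - <<'E'
from h import *
a=robot.grab_frame("scene")[130:260,180:300]
cv2.imwrite("pics/g4.png",cv2.resize(a,None,fx=4.5,fy=4.5,interpolation=cv2.INTER_CUBIC)[:,:,::-1])
E
```

```text
eef_pos: [0.5587, -0.0394, 0.1254]
contact_force: [-0.2, -0.1, -0.8]
eef_pos: [0.5589, -0.0394, 0.1217]
contact_force: [0.0, -1.0, -0.4]
time: 13.4
eef_pos: [0.5589, -0.0394, 0.1186]
tcp_rot: [-0.0, 0.987, 0.158, -0.0]
contact_force: [-0.9, -0.3, -0.6]
grip_width: 0.0337
grip_force: 59.9
```

View pics/g4.png

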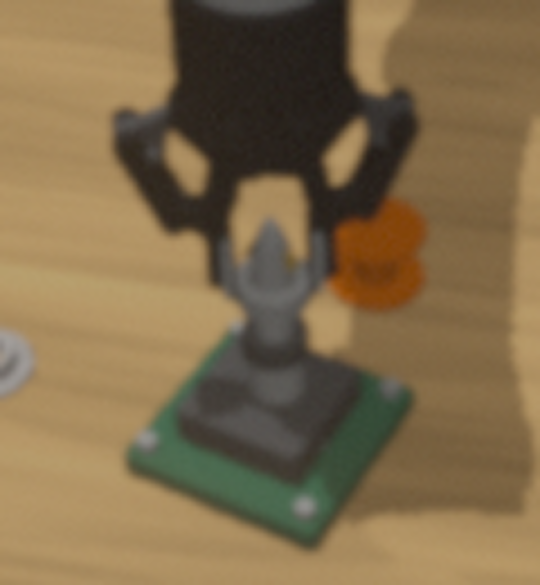

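The ring is on the axle at about (270,285), the nose pokes through at (268,220) and the shoulder is lower at (275,345). I'll keep lowering until contact.

```bash
python3 -m pendant '[{"ax":0,"ay":0,"az":0,"tx":0,"ty":0,"tz":-2,"claw":1},{"ax":0,"ay":0,"az":0,"tx":0,"ty":0,"tz":-4,"claw":1},{"ax":0,"ay":0,"az":0,"tx":0,"ty":0,"tz":-4,"claw":1}]'| sed -n '2p;4p'; python3 -m pendant '[{"ax":0,"ay":0,"az":0,"tx":0,"ty":0,"tz":-1.5,"claw":1},{"ax":0,"ay":0,"az":0,"tx":0,"ty":0,"tz":-3,"claw":1},{"ax":0,"ay":0,"az":0,"tx":0,"ty":0,"tz":-3,"claw":1}]'| sed -n '2p;4p'
```

```text
eef_pos: [0.5588, -0.0394, 0.1145]
contact_force: [-0.3, -1.4, 0.2]
eef_pos: [0.5589, -0.0394, 0.1117]
contact_force: [-0.6, -0.3, -0.3]
```

```bash
python3 -m pendant '[{"ax":0,"ay":0,"az":0,"tx":0,"ty":0,"tz":-1.5,"claw":1},{"ax":0,"ay":0,"az":0,"tx":0,"ty":0,"tz":-3,"claw":1},{"ax":0,"ay":0,"az":0,"tx":0,"ty":0,"tz":-3,"claw":1}]'| sed -n '2p;4p'; python3 -m pendant '[{"ax":0,"ay":0,"az":0,"tx":0,"ty":0,"tz":-1,"claw":1},{"ax":0,"ay":0,"az":0,"tx":0,"ty":0,"tz":-2,"claw":1},{"ax":0,"ay":0,"az":0,"tx":0,"ty":0,"tz":-2,"claw":1}]'| sed -n '2p;4p'
```

```text
eef_pos: [0.5589, -0.0394, 0.1086]
contact_force: [-0.6, 0.2, -1.4]
eef_pos: [0.5589, -0.0394, 0.1067]
contact_force: [0.3, 0.2, 0.0]
```

```bash
python3 -m pendant '[{"ax":0,"ay":0,"az":0,"tx":0,"ty":0,"tz":-1.5,"claw":1},{"ax":0,"ay":0,"az":0,"tx":0,"ty":0,"tz":-3,"claw":1},{"ax":0,"ay":0,"az":0,"tx":0,"ty":0,"tz":-3,"claw":1}]'| sed -n '2p;4p'; python3 -m pendant '[{"ax":0,"ay":0,"az":0,"tx":0,"ty":0,"tz":-1,"claw":1},{"ax":0,"ay":0,"az":0,"tx":0,"ty":0,"tz":-2,"claw":1},{"ax":0,"ay":0,"az":0,"tx":0,"ty":0,"tz":-2,"claw":1}]'| sed -n '2p;4p'
```

```text
eef_pos: [0.5589, -0.0394, 0.1036]
contact_force: [0.7, 0.2, -0.2]
eef_pos: [0.5589, -0.0394, 0.1017]
contact_force: [-0.3, -0.3, -0.3]
```

```bash
python3 -m pendant '[{"ax":0,"ay":0,"az":0,"tx":0,"ty":0,"tz":-1,"claw":1},{"ax":0,"ay":0,"az":0,"tx":0,"ty":0,"tz":-2,"claw":1},{"ax":0,"ay":0,"az":0,"tx":0,"ty":0,"tz":-2,"claw":1}]'| sed -n '1p;2p;4p'
```

```text
time: 16.08
eef_pos: [0.5589, -0.0394, 0.0997]
contact_force: [-0.2, 0.1, -1.2]
```

```bash
python3 -m pendant '[{"ax":0,"ay":0,"az":0,"tx":0,"ty":0,"tz":0,"claw":0.3},{"ax":0,"ay":0,"az":0,"tx":0,"ty":0,"tz":0,"claw":0.2},{"ax":0,"ay":0,"az":0,"tx":0,"ty":0,"tz":0,"claw":0.2},{"ax":0,"ay":0,"az":0,"tx":0,"ty":0,"tz":10,"claw":0.2},{"ax":0,"ay":0,"az":0,"tx":0,"ty":0,"tz":50,"claw":0.2},{"ax":0,"ay":0,"az":0,"tx":0,"ty":0,"tz":100,"claw":0.2},{"ax":0,"ay":0,"az":0,"tx":0,"ty":0,"tz":125,"claw":0.2},{"ax":0,"ay":0,"az":0,"tx":-24,"ty":50,"tz":125,"claw":0},{"ax":0,"ay":0,"az":0,"tx":-48,"ty":100,"tz":125,"claw":0},{"ax":0,"ay":0,"az":0,"tx":-72,"ty":150,"tz":125,"claw":0},{"ax":0,"ay":0,"az":0,"tx":-96,"ty":200,"tz":125,"claw":0},{"ax":0,"ay":0,"az":0,"tx":-114,"ty":234,"tz":125,"claw":0},{"ax":0,"ay":0,"az":0,"tx":-114,"ty":234,"tz":75,"claw":0},{"ax":0,"ay":0,"az":0,"tx":-114,"ty":234,"tz":20,"claw":0},{"ax":0,"ay":0,"az":0,"tx":-114,"ty":234,"tz":-30,"claw":0},{"ax":0,"ay":0,"az":0,"tx":-114,"ty":234,"tz":-45,"claw":0},{"ax":0,"ay":0,"az":0,"tx":-114,"ty":234,"tz":-45,"claw":0}]'; python3 - <<'E'
from h import *
a=robot.grab_frame("scene"); p=np.zeros((420,800,3),np.uint8)
p[:,:400]=cv2.resize(a[130:235,190:290],(400,420),interpolation=cv2.INTER_CUBIC)
p[:,400:]=cv2.resize(a[130:235,295:395],(400,420),interpolation=cv2.INTER_CUBIC)
cv2.imwrite("pics/g5.png",p[:,:,::-1])
E
```

```text
time: 18.2
eef_pos: [0.4451, 0.1948, 0.0551]
tcp_rot: [0.0, 0.987, 0.158, -0.0]
contact_force: [-0.2, -0.7, 0.6]
grip_width: 0.0856
grip_force: 0.0
```

View pics/g5.png

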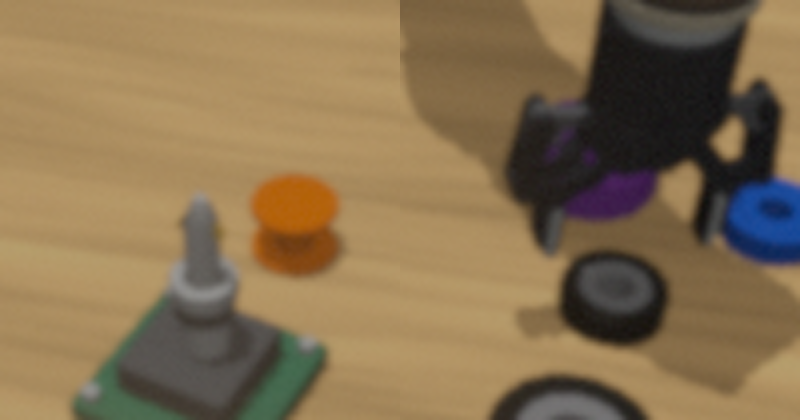

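The spacer sits on the shoulder at (203,285), below the catches at (185,225) and (215,228). On the right, the jaws straddle the small wheel at (614,298) and stay clear of the blue one. Descend and grip.

```bash
python3 -m pendant '[{"ax":0,"ay":0,"az":0,"tx":0,"ty":0,"tz":-25,"claw":0},{"ax":0,"ay":0,"az":0,"tx":0,"ty":0,"tz":-39,"claw":0},{"ax":0,"ay":0,"az":0,"tx":0,"ty":0,"tz":-39,"claw":0},{"ax":0,"ay":0,"az":0,"tx":0,"ty":0,"tz":-39,"claw":1},{"ax":0,"ay":0,"az":0,"tx":0,"ty":0,"tz":-39,"claw":1},{"ax":0,"ay":0,"az":0,"tx":0,"ty":0,"tz":-39,"claw":1},{"ax":0,"ay":0,"az":0,"tx":0,"ty":0,"tz":-39,"claw":1},{"ax":0,"ay":0,"az":0,"tx":0,"ty":0,"tz":-39,"claw":1}]'
```

```text
time: 19.25
eef_pos: [0.4456, 0.1951, 0.0177]
tcp_rot: [0.0, 0.987, 0.158, 0.001]
contact_force: [-3.6, -1.3, 16.9]
grip_width: 0.063
grip_force: 61.4
```

```bash
python3 -m pendant '[{"ax":0,"ay":0,"az":0,"tx":0,"ty":0,"tz":15,"claw":1},{"ax":0,"ay":0,"az":0,"tx":0,"ty":0,"tz":60,"claw":1},{"ax":0,"ay":0,"az":0,"tx":0,"ty":0,"tz":120,"claw":1},{"ax":0,"ay":0,"az":0,"tx":0,"ty":0,"tz":180,"claw":1},{"ax":0,"ay":0,"az":0,"tx":13,"ty":-27,"tz":190,"claw":1},{"ax":0,"ay":0,"az":0,"tx":37,"ty":-77,"tz":190,"claw":1},{"ax":0,"ay":0,"az":0,"tx":61,"ty":-127,"tz":190,"claw":1},{"ax":0,"ay":0,"az":0,"tx":85,"ty":-177,"tz":190,"claw":1},{"ax":0,"ay":0,"az":0,"tx":113,"ty":-234.5,"tz":190,"claw":1},{"ax":0,"ay":0,"az":0,"tx":113,"ty":-234.5,"tz":190,"claw":1},{"ax":0,"ay":0,"az":0,"tx":113,"ty":-234.5,"tz":180,"claw":1},{"ax":0,"ay":0,"az":0,"tx":113,"ty":-234.5,"tz":165,"claw":1},{"ax":0,"ay":0,"az":0,"tx":113,"ty":-234.5,"tz":157,"claw":1},{"ax":0,"ay":0,"az":0,"tx":113,"ty":-234.5,"tz":157,"claw":1}]'
```

```text
time: 21.0
eef_pos: [0.5572, -0.0391, 0.1718]
tcp_rot: [-0.0, 0.987, 0.158, -0.001]
contact_force: [-0.2, -0.4, -2.7]
grip_width: 0.0623
grip_force: 67.1
```

```bash
python3 -m pendant '[{"ax":0,"ay":0,"az":0,"tx":1.3,"ty":-0.4,"tz":-4,"claw":1},{"ax":0,"ay":0,"az":0,"tx":1.3,"ty":-0.4,"tz":-8,"claw":1},{"ax":0,"ay":0,"az":0,"tx":1.3,"ty":-0.4,"tz":-10,"claw":1},{"ax":0,"ay":0,"az":0,"tx":1.3,"ty":-0.4,"tz":-10,"claw":1}]'| sed -n '2p;4p'; python3 -m pendant '[{"ax":0,"ay":0,"az":0,"tx":0,"ty":0,"tz":-2,"claw":1},{"ax":0,"ay":0,"az":0,"tx":0,"ty":0,"tz":-3,"claw":1},{"ax":0,"ay":0,"az":0,"tx":0,"ty":0,"tz":-3,"claw":1}]'| sed -n '2p;4p';python3 -m pendant '[{"ax":0,"ay":0,"az":0,"tx":0,"ty":0,"tz":-2,"claw":1},{"ax":0,"ay":0,"az":0,"tx":0,"ty":0,"tz":-3,"claw":1},{"ax":0,"ay":0,"az":0,"tx":0,"ty":0,"tz":-3,"claw":1}]'| sed -n '2p;4p'
```

```text
eef_pos: [0.5592, -0.0404, 0.1627]
contact_force: [-0.5, 0.2, -2.6]
eef_pos: [0.5593, -0.0403, 0.1597]
contact_force: [0.2, 1.1, -3.3]
eef_pos: [0.5592, -0.0403, 0.1567]
contact_force: [0.2, 0.7, -2.5]
```

```bash
python3 -m pendant '[{"ax":0,"ay":0,"az":0,"tx":-0.3,"ty":0.8,"tz":-2,"claw":1},{"ax":0,"ay":0,"az":0,"tx":-0.3,"ty":0.8,"tz":-3,"claw":1},{"ax":0,"ay":0,"az":0,"tx":-0.3,"ty":0.8,"tz":-3,"claw":1}]'| sed -n '2p;4p';python3 -m pendant '[{"ax":0,"ay":0,"az":0,"tx":0,"ty":0,"tz":-2,"claw":1},{"ax":0,"ay":0,"az":0,"tx":0,"ty":0,"tz":-2,"claw":1}]'| sed -n '2p;4p'
```

```text
eef_pos: [0.5589, -0.0395, 0.1537]
contact_force: [-0.0, -0.5, -2.3]
eef_pos: [0.5589, -0.0395, 0.1516]
contact_force: [-0.1, 0.4, -2.8]
```

```bash
python3 -m pendant '[{"ax":0,"ay":0,"az":0,"tx":0,"ty":0,"tz":-2,"claw":1},{"ax":0,"ay":0,"az":0,"tx":0,"ty":0,"tz":-2,"claw":1}]'| sed -n '2p;4p'
```

```text
eef_pos: [0.5589, -0.0395, 0.1496]
contact_force: [-0.2, 0.7, -2.9]
```

```bash
python3 -m pendant '[{"ax":0,"ay":0,"az":0,"tx":0,"ty":0,"tz":-2,"claw":1},{"ax":0,"ay":0,"az":0,"tx":0,"ty":0,"tz":-2,"claw":1}]'| sed -n '2p;4p';python3 -m pendant '[{"ax":0,"ay":0,"az":0,"tx":0,"ty":0,"tz":-2,"claw":1},{"ax":0,"ay":0,"az":0,"tx":0,"ty":0,"tz":-2,"claw":1}]'| sed -n '2p;4p'
```

```text
eef_pos: [0.5589, -0.0395, 0.1476]
contact_force: [0.6, -0.3, -3.1]
eef_pos: [0.5591, -0.0395, 0.1458]
contact_force: [0.2, 0.1, -2.1]
```

```bash
python3 -m pendant '[{"ax":0,"ay":0,"az":0,"tx":0,"ty":0,"tz":-2,"claw":1},{"ax":0,"ay":0,"az":0,"tx":0,"ty":0,"tz":-3,"claw":1},{"ax":0,"ay":0,"az":0,"tx":0,"ty":0,"tz":-3,"claw":1}]'| sed -n '2p;4p';python3 -m pendant '[{"ax":0,"ay":0,"az":0,"tx":0,"ty":0,"tz":-2,"claw":1},{"ax":0,"ay":0,"az":0,"tx":0,"ty":0,"tz":-3,"claw":1},{"ax":0,"ay":0,"az":0,"tx":0,"ty":0,"tz":-3,"claw":1}]'| sed -n '2p;4p'
```

```text
eef_pos: [0.5592, -0.0395, 0.143]
contact_force: [0.5, 0.7, 0.3]
eef_pos: [0.5588, -0.0395, 0.1394]
contact_force: [0.9, -0.2, -2.5]
```

```bash
python3 -m pendant '[{"ax":0,"ay":0,"az":0,"tx":0,"ty":0,"tz":-2,"claw":1},{"ax":0,"ay":0,"az":0,"tx":0,"ty":0,"tz":-4,"claw":1},{"ax":0,"ay":0,"az":0,"tx":0,"ty":0,"tz":-6,"claw":1},{"ax":0,"ay":0,"az":0,"tx":0,"ty":0,"tz":-6,"claw":1}]'| sed -n '2p;4p';python3 -m pendant '[{"ax":0,"ay":0,"az":0,"tx":0,"ty":0,"tz":-2,"claw":1},{"ax":0,"ay":0,"az":0,"tx":0,"ty":0,"tz":-4,"claw":1},{"ax":0,"ay":0,"az":0,"tx":0,"ty":0,"tz":-6,"claw":1},{"ax":0,"ay":0,"az":0,"tx":0,"ty":0,"tz":-6,"claw":1}]'| sed -n '2p;4p';python3 -m pendant '[{"ax":0,"ay":0,"az":0,"tx":0,"ty":0,"tz":-2,"claw":1},{"ax":0,"ay":0,"az":0,"tx":0,"ty":0,"tz":-4,"claw":1},{"ax":0,"ay":0,"az":0,"tx":0,"ty":0,"tz":-6,"claw":1},{"ax":0,"ay":0,"az":0,"tx":0,"ty":0,"tz":-6,"claw":1}]'| sed -n '1p;2p;4p'
```

```text
eef_pos: [0.5589, -0.0396, 0.1335]
contact_force: [1.4, -0.2, -4.3]
eef_pos: [0.5589, -0.0396, 0.1275]
contact_force: [0.1, -0.4, -3.6]
time: 25.88
eef_pos: [0.5589, -0.0396, 0.1215]
contact_force: [0.7, -0.4, -3.3]
```

```bash
python3 -m pendant '[{"ax":0,"ay":0,"az":0,"tx":0,"ty":0,"tz":-2,"claw":1},{"ax":0,"ay":0,"az":0,"tx":0,"ty":0,"tz":-4,"claw":1},{"ax":0,"ay":0,"az":0,"tx":0,"ty":0,"tz":-4,"claw":1}]'| sed -n '2p;4p';python3 -m pendant '[{"ax":0,"ay":0,"az":0,"tx":0,"ty":0,"tz":-2,"claw":1},{"ax":0,"ay":0,"az":0,"tx":0,"ty":0,"tz":-4,"claw":1},{"ax":0,"ay":0,"az":0,"tx":0,"ty":0,"tz":-4,"claw":1}]'| sed -n '2p;4p'
```

```text
eef_pos: [0.5586, -0.0396, 0.1174]
contact_force: [0.4, -0.8, -2.0]
eef_pos: [0.5589, -0.0395, 0.1136]
contact_force: [0.4, 0.3, -2.2]
```

```bash
python3 -m pendant '[{"ax":0,"ay":0,"az":0,"tx":0,"ty":0,"tz":-1,"claw":1},{"ax":0,"ay":0,"az":0,"tx":0,"ty":0,"tz":-2,"claw":1},{"ax":0,"ay":0,"az":0,"tx":0,"ty":0,"tz":-2,"claw":1}]'| sed -n '2p;4p'
```

```text
eef_pos: [0.5589, -0.0395, 0.1117]
contact_force: [-0.2, -0.3, -3.3]
```

```bash
python3 -m pendant '[{"ax":0,"ay":0,"az":0,"tx":0,"ty":0,"tz":-1,"claw":1},{"ax":0,"ay":0,"az":0,"tx":0,"ty":0,"tz":-2,"claw":1},{"ax":0,"ay":0,"az":0,"tx":0,"ty":0,"tz":-2,"claw":1}]'| sed -n '2p;4p';python3 -m pendant '[{"ax":0,"ay":0,"az":0,"tx":0,"ty":0,"tz":-1,"claw":1},{"ax":0,"ay":0,"az":0,"tx":0,"ty":0,"tz":-2,"claw":1},{"ax":0,"ay":0,"az":0,"tx":0,"ty":0,"tz":-2,"claw":1}]'| sed -n '2p;4p'
```

```text
eef_pos: [0.5589, -0.0395, 0.1097]
contact_force: [-0.1, 0.6, -2.6]
eef_pos: [0.5592, -0.0394, 0.1086]
contact_force: [-2.9, -0.1, 4.1]
```

```bash
python3 -m pendant '[{"ax":0,"ay":0,"az":0,"tx":0,"ty":0,"tz":-1,"claw":1},{"ax":0,"ay":0,"az":0,"tx":0,"ty":0,"tz":-1,"claw":1}]'| sed -n '1p;2p;4p'
```

```text
time: 28.0
eef_pos: [0.5592, -0.0395, 0.1077]
contact_force: [-2.3, -0.4, 6.5]
```

```bash
python3 -m pendant '[{"ax":0,"ay":0,"az":0,"tx":0,"ty":0,"tz":0,"claw":0},{"ax":0,"ay":0,"az":0,"tx":0,"ty":0,"tz":0,"claw":0},{"ax":0,"ay":0,"az":0,"tx":0,"ty":0,"tz":0,"claw":0},{"ax":0,"ay":0,"az":0,"tx":0,"ty":0,"tz":10,"claw":0},{"ax":0,"ay":0,"az":0,"tx":0,"ty":0,"tz":50,"claw":0},{"ax":0,"ay":0,"az":0,"tx":0,"ty":0,"tz":100,"claw":0},{"ax":0,"ay":0,"az":0,"tx":0,"ty":0,"tz":110,"claw":0},{"ax":0,"ay":0,"az":0,"tx":-5,"ty":-50,"tz":110,"claw":0.2},{"ax":0,"ay":0,"az":0,"tx":-10,"ty":-110,"tz":110,"claw":0.3},{"ax":0,"ay":0,"az":0,"tx":-17,"ty":-167,"tz":110,"claw":0.3},{"ax":0,"ay":0,"az":0,"tx":-17,"ty":-167,"tz":80,"claw":0.3},{"ax":0,"ay":0,"az":0,"tx":-17,"ty":-167,"tz":20,"claw":0.3},{"ax":0,"ay":0,"az":0,"tx":-17,"ty":-167,"tz":-30,"claw":0.3},{"ax":0,"ay":0,"az":0,"tx":-17,"ty":-167,"tz":-60,"claw":0.3},{"ax":0,"ay":0,"az":0,"tx":-17,"ty":-167,"tz":-60,"claw":0.3}]'; python3 - <<'E'
from h import *
a=robot.grab_frame("scene"); p=np.zeros((420,800,3),np.uint8)
p[:,:400]=cv2.resize(a[130:235,190:290],(400,420),interpolation=cv2.INTER_CUBIC)
p[:,400:]=cv2.resize(a[130:235,125:225],(400,420),interpolation=cv2.INTER_CUBIC)
cv2.imwrite("pics/g6.png",p[:,:,::-1])
E
```

```text
time: 29.88
eef_pos: [0.54, -0.2058, 0.0444]
tcp_rot: [-0.001, 0.987, 0.158, -0.002]
contact_force: [0.2, -0.1, 0.3]
grip_width: 0.0599
grip_force: 0.0
```

View pics/g6.png

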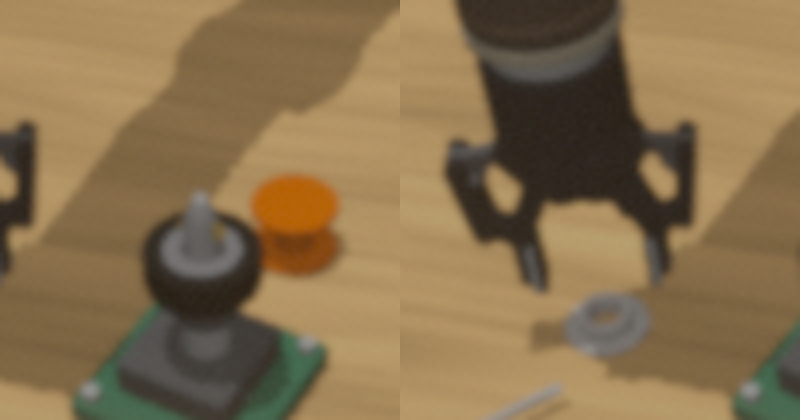

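The wheel is on the spacer at (203,262) with a catch showing above it. The jaws straddle the collar at (607,325). Descend and grip the neck.

```bash
python3 -m pendant '[{"ax":0,"ay":0,"az":0,"tx":1,"ty":-0.5,"tz":-15,"claw":0.3},{"ax":0,"ay":0,"az":0,"tx":1,"ty":-0.5,"tz":-24,"claw":0.3},{"ax":0,"ay":0,"az":0,"tx":1,"ty":-0.5,"tz":-26,"claw":0.3},{"ax":0,"ay":0,"az":0,"tx":1,"ty":-0.5,"tz":-26,"claw":0.3},{"ax":0,"ay":0,"az":0,"tx":1,"ty":-0.5,"tz":-26,"claw":1},{"ax":0,"ay":0,"az":0,"tx":1,"ty":-0.5,"tz":-26,"claw":1},{"ax":0,"ay":0,"az":0,"tx":1,"ty":-0.5,"tz":-26,"claw":1},{"ax":0,"ay":0,"az":0,"tx":1,"ty":-0.5,"tz":-26,"claw":1},{"ax":0,"ay":0,"az":0,"tx":1,"ty":-0.5,"tz":-26,"claw":1}]'
```

```text
time: 31.05
eef_pos: [0.5433, -0.2071, 0.0218]
tcp_rot: [0.0, 0.987, 0.158, 0.0]
contact_force: [-1.2, 0.4, 7.8]
grip_width: 0.0291
grip_force: 58.6
```

```bash
python3 -m pendant '[{"ax":0,"ay":0,"az":0,"tx":0,"ty":0,"tz":10,"claw":1},{"ax":0,"ay":0,"az":0,"tx":0,"ty":0,"tz":50,"claw":1},{"ax":0,"ay":0,"az":0,"tx":0,"ty":0,"tz":110,"claw":1},{"ax":0,"ay":0,"az":0,"tx":0,"ty":0,"tz":170,"claw":1},{"ax":0,"ay":0,"az":0,"tx":2,"ty":20,"tz":190,"claw":1},{"ax":0,"ay":0,"az":0,"tx":7,"ty":75,"tz":190,"claw":1},{"ax":0,"ay":0,"az":0,"tx":12,"ty":130,"tz":190,"claw":1},{"ax":0,"ay":0,"az":0,"tx":16,"ty":167.5,"tz":190,"claw":1},{"ax":0,"ay":0,"az":0,"tx":16,"ty":167.5,"tz":190,"claw":1},{"ax":0,"ay":0,"az":0,"tx":16,"ty":167.5,"tz":175,"claw":1},{"ax":0,"ay":0,"az":0,"tx":16,"ty":167.5,"tz":160,"claw":1},{"ax":0,"ay":0,"az":0,"tx":16,"ty":167.5,"tz":160,"claw":1},{"ax":0,"ay":0,"az":0,"tx":16,"ty":167.5,"tz":160,"claw":1}]';  python3 - <<'E'
from h import *
a=robot.grab_frame("scene"); p=np.zeros((440,800,3),np.uint8)
p[:,:400]=cv2.resize(a[110:220,190:290],(400,440),interpolation=cv2.INTER_CUBIC)
a=robot.grab_frame("top")
p[:,400:]=cv2.resize(a[130:240,215:315],(400,440),interpolation=cv2.INTER_CUBIC)
cv2.imwrite("pics/g7.png",p[:,:,::-1])
E
```

```text
time: 32.67
eef_pos: [0.5589, -0.0401, 0.1805]
tcp_rot: [-0.0, 0.988, 0.157, -0.0]
contact_force: [0.3, 0.7, -0.7]
grip_width: 0.029
grip_force: 59.4
```

View pics/g7.png

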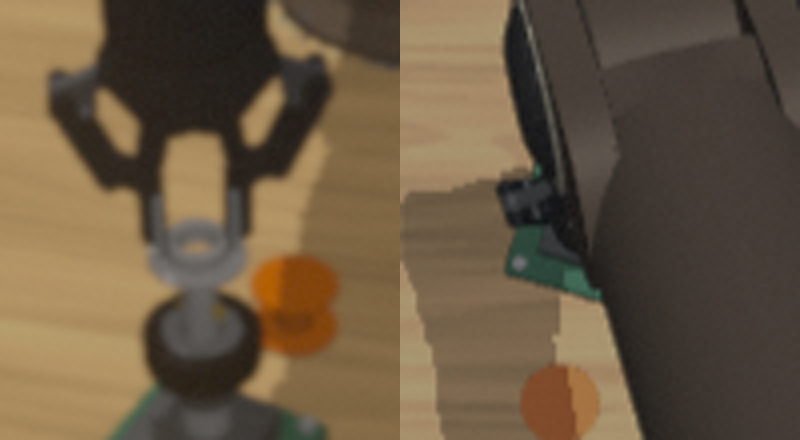

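The collar is held level at (197,250), over the nose at (200,292), and the wheel sits on the axle below. That was my last view, so I'll continue by feel.

```bash
python3 -m pendant '[{"ax":0,"ay":0,"az":0,"tx":0,"ty":0.5,"tz":-5,"claw":1},{"ax":0,"ay":0,"az":0,"tx":0,"ty":0.5,"tz":-10,"claw":1},{"ax":0,"ay":0,"az":0,"tx":0,"ty":0.5,"tz":-13,"claw":1},{"ax":0,"ay":0,"az":0,"tx":0,"ty":0.5,"tz":-13,"claw":1}]'| sed -n '2p;4p'; python3 -m pendant '[{"ax":0,"ay":0,"az":0,"tx":0,"ty":0,"tz":-2,"claw":1},{"ax":0,"ay":0,"az":0,"tx":0,"ty":0,"tz":-3,"claw":1},{"ax":0,"ay":0,"az":0,"tx":0,"ty":0,"tz":-3,"claw":1}]'| sed -n '2p;4p';python3 -m pendant '[{"ax":0,"ay":0,"az":0,"tx":0,"ty":0,"tz":-2,"claw":1},{"ax":0,"ay":0,"az":0,"tx":0,"ty":0,"tz":-3,"claw":1},{"ax":0,"ay":0,"az":0,"tx":0,"ty":0,"tz":-3,"claw":1}]'| sed -n '2p;4p'
```

```text
eef_pos: [0.5588, -0.039, 0.1675]
contact_force: [-0.8, 0.1, -1.2]
eef_pos: [0.559, -0.039, 0.1648]
contact_force: [-0.0, -0.4, -1.2]
eef_pos: [0.5589, -0.039, 0.1617]
contact_force: [0.6, -0.4, -1.2]
```

```bash
python3 -m pendant '[{"ax":0,"ay":0,"az":0,"tx":0,"ty":0,"tz":-2,"claw":1},{"ax":0,"ay":0,"az":0,"tx":0,"ty":0,"tz":-2,"claw":1}]'| sed -n '2p;4p'; python3 -m pendant '[{"ax":0,"ay":0,"az":0,"tx":0,"ty":0,"tz":-2,"claw":1},{"ax":0,"ay":0,"az":0,"tx":0,"ty":0,"tz":-2,"claw":1}]'| sed -n '2p;4p'
```

```text
eef_pos: [0.5589, -0.039, 0.1596]
contact_force: [-0.3, -0.6, -0.4]
eef_pos: [0.5589, -0.039, 0.1576]
contact_force: [0.1, 0.1, -1.0]
```

```bash
python3 -m pendant '[{"ax":0,"ay":0,"az":0,"tx":0,"ty":-0.4,"tz":-2,"claw":1},{"ax":0,"ay":0,"az":0,"tx":0,"ty":-0.4,"tz":-2,"claw":1}]'| sed -n '2p;4p'; python3 -m pendant '[{"ax":0,"ay":0,"az":0,"tx":0,"ty":0,"tz":-2,"claw":1},{"ax":0,"ay":0,"az":0,"tx":0,"ty":0,"tz":-2,"claw":1}]'| sed -n '2p;4p'
```

```text
eef_pos: [0.5589, -0.0395, 0.1556]
contact_force: [0.0, -0.5, -0.9]
eef_pos: [0.5589, -0.0394, 0.1536]
contact_force: [0.5, -0.3, -0.9]
```

```bash
python3 -m pendant '[{"ax":0,"ay":0,"az":0,"tx":0,"ty":0,"tz":-2,"claw":1},{"ax":0,"ay":0,"az":0,"tx":0,"ty":0,"tz":-2,"claw":1}]'| sed -n '2p;4p'; python3 -m pendant '[{"ax":0,"ay":0,"az":0,"tx":0,"ty":0,"tz":-1,"claw":1},{"ax":0,"ay":0,"az":0,"tx":0,"ty":0,"tz":-1,"claw":1}]'| sed -n '2p;4p'
```

```text
eef_pos: [0.559, -0.0393, 0.1517]
contact_force: [0.3, -0.2, -0.2]
eef_pos: [0.5591, -0.0393, 0.1509]
contact_force: [0.2, -0.4, 0.1]
```

```bash
python3 -m pendant '[{"ax":0,"ay":0,"az":0,"tx":0,"ty":0,"tz":-1,"claw":1},{"ax":0,"ay":0,"az":0,"tx":0,"ty":0,"tz":-2,"claw":1},{"ax":0,"ay":0,"az":0,"tx":0,"ty":0,"tz":-2,"claw":1}]'| sed -n '2p;4p'; python3 -m pendant '[{"ax":0,"ay":0,"az":0,"tx":0,"ty":0,"tz":-1,"claw":1},{"ax":0,"ay":0,"az":0,"tx":0,"ty":0,"tz":-2,"claw":1},{"ax":0,"ay":0,"az":0,"tx":0,"ty":0,"tz":-2,"claw":1}]'| sed -n '2p;4p'
```

```text
eef_pos: [0.5592, -0.0394, 0.1489]
contact_force: [0.0, 0.0, 1.7]
eef_pos: [0.5591, -0.0394, 0.1469]
contact_force: [0.8, 0.3, 2.8]
```

```bash
python3 -m pendant '[{"ax":0,"ay":0,"az":0,"tx":0,"ty":0,"tz":-1,"claw":1},{"ax":0,"ay":0,"az":0,"tx":0,"ty":0,"tz":-2,"claw":1},{"ax":0,"ay":0,"az":0,"tx":0,"ty":0,"tz":-2,"claw":1}]'| sed -n '2p;4p'; python3 -m pendant '[{"ax":0,"ay":0,"az":0,"tx":0,"ty":0,"tz":-1,"claw":1},{"ax":0,"ay":0,"az":0,"tx":0,"ty":0,"tz":-2,"claw":1},{"ax":0,"ay":0,"az":0,"tx":0,"ty":0,"tz":-2,"claw":1}]'| sed -n '2p;4p'
```

```text
eef_pos: [0.5588, -0.0394, 0.1444]
contact_force: [0.8, 0.4, -0.4]
eef_pos: [0.5589, -0.0394, 0.1426]
contact_force: [0.3, 0.8, -0.6]
```

```bash
python3 -m pendant '[{"ax":0,"ay":0,"az":0,"tx":0,"ty":0,"tz":-1.5,"claw":1},{"ax":0,"ay":0,"az":0,"tx":0,"ty":0,"tz":-3,"claw":1},{"ax":0,"ay":0,"az":0,"tx":0,"ty":0,"tz":-4,"claw":1},{"ax":0,"ay":0,"az":0,"tx":0,"ty":0,"tz":-4,"claw":1}]'| sed -n '2p;4p'; python3 -m pendant '[{"ax":0,"ay":0,"az":0,"tx":0,"ty":0,"tz":-1,"claw":1},{"ax":0,"ay":0,"az":0,"tx":0,"ty":0,"tz":-2,"claw":1},{"ax":0,"ay":0,"az":0,"tx":0,"ty":0,"tz":-2,"claw":1}]'| sed -n '1p;2p;4p'
```

```text
eef_pos: [0.5589, -0.0394, 0.1386]
contact_force: [1.4, -0.1, -0.3]
time: 37.9
eef_pos: [0.559, -0.0394, 0.1367]
contact_force: [0.3, 0.6, 0.6]
```

```bash
python3 -m pendant '[{"ax":0,"ay":0,"az":0,"tx":0,"ty":0,"tz":-1,"claw":1},{"ax":0,"ay":0,"az":0,"tx":0,"ty":0,"tz":-1,"claw":1}]'| sed -n '2p;4p'; python3 -m pendant '[{"ax":0,"ay":0,"az":0,"tx":0,"ty":0,"tz":-1,"claw":1},{"ax":0,"ay":0,"az":0,"tx":0,"ty":0,"tz":-1,"claw":1}]'| sed -n '1p;2p;4p'
```

```text
eef_pos: [0.559, -0.0394, 0.1357]
contact_force: [0.9, 0.2, -0.0]
time: 38.4
eef_pos: [0.559, -0.0394, 0.1347]
contact_force: [0.5, 0.1, 0.0]
```

Plenty of time left (about 33 s). I'll use 0.7–1 mm steps and watch the force.

```bash
python3 -m pendant '[{"ax":0,"ay":0,"az":0,"tx":0,"ty":0,"tz":-1,"claw":1},{"ax":0,"ay":0,"az":0,"tx":0,"ty":0,"tz":-1,"claw":1}]'| sed -n '2p;4p'
```

```text
eef_pos: [0.559, -0.0394, 0.1337]
contact_force: [0.5, -0.2, 0.5]
```

```bash
python3 -m pendant '[{"ax":0,"ay":0,"az":0,"tx":0,"ty":0,"tz":-0.8,"claw":1},{"ax":0,"ay":0,"az":0,"tx":0,"ty":0,"tz":-0.8,"claw":1}]'| sed -n '1p;2p;4p'
```

```text
time: 38.9
eef_pos: [0.5591, -0.0394, 0.1334]
contact_force: [-0.9, 0.4, 5.3]
```

```bash
python3 -m pendant '[{"ax":0,"ay":0,"az":0,"tx":0,"ty":0,"tz":-0.7,"claw":1},{"ax":0,"ay":0,"az":0,"tx":0,"ty":0,"tz":-0.7,"claw":1}]'| sed -n '1p;2p;4p'
```

```text
time: 39.15
eef_pos: [0.5592, -0.0394, 0.1329]
contact_force: [-1.8, 0.7, 6.6]
```

```bash
python3 -m pendant '[{"ax":0,"ay":0,"az":0,"tx":0,"ty":0,"tz":-0.7,"claw":1},{"ax":0,"ay":0,"az":0,"tx":0,"ty":0,"tz":-0.7,"claw":1}]'| sed -n '1p;2p;4p'
```

```text
time: 39.4
eef_pos: [0.5592, -0.0394, 0.1323]
contact_force: [-1.2, 0.1, 6.9]
```

```bash
python3 -m pendant '[{"ax":0,"ay":0,"az":0,"tx":0,"ty":0,"tz":-0.7,"claw":1},{"ax":0,"ay":0,"az":0,"tx":0,"ty":0,"tz":-0.7,"claw":1}]'| sed -n '1p;2p;4p'
```

```text
time: 39.65
eef_pos: [0.5592, -0.0394, 0.1316]
contact_force: [-2.5, -0.5, 6.2]
```

```bash
python3 -m pendant '[{"ax":0,"ay":0,"az":0,"tx":0,"ty":0,"tz":-0.5,"claw":1},{"ax":0,"ay":0,"az":0,"tx":0,"ty":0,"tz":-0.5,"claw":1}]'| sed -n '1p;2p;4p'
```

```text
time: 39.9
eef_pos: [0.5591, -0.0394, 0.1309]
contact_force: [-0.2, 0.4, 5.1]
```

```bash
python3 -m pendant '[{"ax":0,"ay":0,"az":0,"tx":0,"ty":0,"tz":-0.6,"claw":1},{"ax":0,"ay":0,"az":0,"tx":0,"ty":0,"tz":-0.6,"claw":1}]'| sed -n '2p;4p'
```

```text
eef_pos: [0.5591, -0.0394, 0.1303]
contact_force: [-1.0, 0.6, 4.6]
```

```bash
python3 -m pendant '[{"ax":0,"ay":0,"az":0,"tx":0,"ty":0,"tz":-0.6,"claw":1},{"ax":0,"ay":0,"az":0,"tx":0,"ty":0,"tz":-0.6,"claw":1}]'| sed -n '2p;4p'
```

```text
eef_pos: [0.5591, -0.0394, 0.1297]
contact_force: [-1.3, -0.2, 5.3]
```

```bash
python3 -m pendant '[{"ax":0,"ay":0,"az":0,"tx":0,"ty":0,"tz":-0.6,"claw":1},{"ax":0,"ay":0,"az":0,"tx":0,"ty":0,"tz":-0.6,"claw":1}]'| sed -n '1p;2p;4p'
```

```text
time: 40.65
eef_pos: [0.5592, -0.0394, 0.1292]
contact_force: [-1.6, 1.1, 6.9]
```

```bash
python3 -m pendant '[{"ax":0,"ay":0,"az":0,"tx":0,"ty":0,"tz":-0.6,"claw":1},{"ax":0,"ay":0,"az":0,"tx":0,"ty":0,"tz":-0.6,"claw":1}]'| sed -n '2p;4p'
```

```text
eef_pos: [0.5593, -0.0394, 0.1291]
contact_force: [-2.0, -0.1, 11.4]
```

```bash
python3 -m pendant '[{"ax":0,"ay":0,"az":0,"tx":0,"ty":0,"tz":-0.5,"claw":1},{"ax":0,"ay":0,"az":0,"tx":0,"ty":0,"tz":-0.5,"claw":1}]'| sed -n '2p;4p'
```

```text
eef_pos: [0.5595, -0.0393, 0.1291]
contact_force: [-4.6, 0.4, 14.7]
```

```bash
python3 -m pendant '[{"ax":0,"ay":0,"az":0,"tx":0,"ty":0,"tz":-0.5,"claw":1},{"ax":0,"ay":0,"az":0,"tx":0,"ty":0,"tz":-0.5,"claw":1}]'| sed -n '1p;2p;4p'
```

```text
time: 41.4
eef_pos: [0.5596, -0.0393, 0.129]
contact_force: [-4.3, -0.0, 19.2]
```

The force rises with no further travel, so this is the hard stop (TCP 0.129, matching the expected 4.7 mm slide). I'll back off and do a gentle pull to check that the catches hold the collar.

```bash
python3 -m pendant '[{"ax":0,"ay":0,"az":0,"tx":0,"ty":0,"tz":1,"claw":1},{"ax":0,"ay":0,"az":0,"tx":0,"ty":0,"tz":2.5,"claw":1},{"ax":0,"ay":0,"az":0,"tx":0,"ty":0,"tz":2.5,"claw":1}]'| sed -n '2p;4p'; python3 -m pendant '[{"ax":0,"ay":0,"az":0,"tx":0,"ty":0,"tz":1,"claw":1},{"ax":0,"ay":0,"az":0,"tx":0,"ty":0,"tz":1,"claw":1}]'| sed -n '2p;4p';python3 -m pendant '[{"ax":0,"ay":0,"az":0,"tx":0,"ty":0,"tz":0.7,"claw":1},{"ax":0,"ay":0,"az":0,"tx":0,"ty":0,"tz":0.7,"claw":1}]'| sed -n '2p;4p'
```

```text
eef_pos: [0.5589, -0.0395, 0.1293]
contact_force: [0.5, -1.0, 2.0]
eef_pos: [0.5589, -0.0394, 0.1303]
contact_force: [0.2, -0.2, -0.9]
eef_pos: [0.5588, -0.0395, 0.131]
contact_force: [-0.6, -0.8, -1.8]
```

```bash
python3 -m pendant '[{"ax":0,"ay":0,"az":0,"tx":0,"ty":0,"tz":0.6,"claw":1},{"ax":0,"ay":0,"az":0,"tx":0,"ty":0,"tz":0.6,"claw":1}]'| sed -n '2p;4p'
```

```text
eef_pos: [0.5588, -0.0394, 0.1313]
contact_force: [0.9, -0.3, -8.1]
```

The collar is held from above (8 N pull at about 1.8 mm lift), so the catches have snapped out. I'll lower it back, release and retreat.

```bash
python3 -m pendant '[{"ax":0,"ay":0,"az":0,"tx":0,"ty":0,"tz":-1.2,"claw":1},{"ax":0,"ay":0,"az":0,"tx":0,"ty":0,"tz":-2.4,"claw":1},{"ax":0,"ay":0,"az":0,"tx":0,"ty":0,"tz":-2.4,"claw":1},{"ax":0,"ay":0,"az":0,"tx":0,"ty":0,"tz":-2.4,"claw":1}]'| sed -n '2p;4p'; python3 -m pendant '[{"ax":0,"ay":0,"az":0,"tx":0,"ty":0,"tz":0,"claw":0.2},{"ax":0,"ay":0,"az":0,"tx":0,"ty":0,"tz":0,"claw":0.2},{"ax":0,"ay":0,"az":0,"tx":0,"ty":0,"tz":0,"claw":0.2},{"ax":0,"ay":0,"az":0,"tx":0,"ty":0,"tz":5,"claw":0.2},{"ax":0,"ay":0,"az":0,"tx":0,"ty":0,"tz":40,"claw":0.2},{"ax":0,"ay":0,"az":0,"tx":0,"ty":0,"tz":90,"claw":0.2},{"ax":0,"ay":0,"az":0,"tx":0,"ty":0,"tz":120,"claw":0.2},{"ax":0,"ay":0,"az":0,"tx":-50,"ty":-30,"tz":120,"claw":0.2},{"ax":0,"ay":0,"az":0,"tx":-50,"ty":-80,"tz":120,"claw":0.2},{"ax":0,"ay":0,"az":0,"tx":-50,"ty":-140,"tz":120,"claw":0.2},{"ax":0,"ay":0,"az":0,"tx":-50,"ty":-190,"tz":120,"claw":0.2},{"ax":0,"ay":0,"az":0,"tx":-50,"ty":-190,"tz":120,"claw":0.2}]'
python3 - <<'E'
from m import *
for n,c in (("scene",(240,200)),("top",(264,182))):
    im=robot.grab_frame(n); H,S,V=cv2.split(hsv(im)); 
    # collar: bright, unsaturated blob
    g=((S<60)&(V>100)).astype(np.uint8)*255
    ct=blob(im,g,c,25); e=cv2.fitEllipse(cv2.convexHull(ct)); print(n,np.round(e[0],1),np.round(e[1],1),cv2.contourArea(ct))
    print(" expect collar flange",proj(n,[.559,-.0395,.111]).round(1),"top",proj(n,[.559,-.0395,.121]).round(1), "world",onz(n,*e[0],.114).round(4))
    m=((H>10)&(H<32)&(S>90)); ys,xs=np.where(m[c[1]-30:c[1]+5,c[0]-12:c[0]+13]); 
    t=proj(n,[.559,-.0395,.128]); 
    for dy in(1,-1): print(" catch expect",proj(n,[.559-.003*dy,-.0395+.0125*dy,.125]).round(1), im[tuple(proj(n,[.559-.003*dy,-.0395+.0125*dy,.125]).round().astype(int)[::-1])])
E
```

```text
eef_pos: [0.5591, -0.0394, 0.1296]
contact_force: [-0.2, 0.9, 0.1]
time: 44.52
eef_pos: [0.5079, -0.2344, 0.2493]
tcp_rot: [0.001, 0.988, 0.154, -0.0]
contact_force: [0.0, 0.6, -0.5]
grip_width: 0.0682
grip_force: 0.0
scene [239.7 189.9] [23.  24.1] 278.5
 expect collar flange [239.9 192.1] top [239.8 188.6] world [ 0.5556 -0.0407  0.114 ]
 catch expect [245.8 187.1] [148 139 130]
 catch expect [233.5 187.3] [133 128 122]
top [264.3 181.7] [19.1 19.3] 268.5
 expect collar flange [263.5 181.3] top [263.7 180.8] world [ 0.5576 -0.0414  0.114 ]
 catch expect [259.  181.8] [156 157 161]
 catch expect [268.6 179.5] [155 157 160]
```

```bash
python3 - <<'E'
from h import *
for n,(c,r) in (("top",(264,180)),("scene",(240,184))):
    pass
for n,c in (("top",(264,180)),("scene",(240,184))):
    im=robot.grab_frame(n).astype(int); d=(im[:,:,0]-im[:,:,2])[c[1]-6:c[1]+7,c[0]-11:c[0]+12]; print(n);print(d)
E
```

```text
top
[[-15  -8  -2   2  -2   0  -3  -5  -5  -5  -4  -6  -5  -5  -6  -5  -3  -3
   -1   0  -6 -13 -15]
 [-13  -4   1  -1   1  -2  -6  -5  -4  -5  -3  -4  -3  -4  -5  -5  -6  -5
   -3   0   2  -1  -5]
 [-13  -3   1   0  -2  -6  -6  -4  -3  -5  -3  -5  -3  -2  -4  -5  -5  -6
   -5  -3   0  -1  -3]
 [ -9  -1  -2  -2  -6  -6  -5  -4  -5  -5  -4  -4  -4  -4  -3  -4  -5  -6
   -6  -4  -1   1   0]
 [ -3  -2  -1  -5  -6  -5  -1   3   2  -1  -2  -3  -3  -2  -3  -4  -4  -4
   -5  -5  -3   0   2]
 [ -2   0  -1  -6  -6  -5   2  22  29   4  -2  -4  -5  -4  -3  -1  -5  -4
   -5  -6  -4  -2   0]
 [ -1  -2  -3  -5  -6  -2   3  24  29   2  -2  -4  -6  -4  -3   4   1  -5
   -6  -6  -6  -2  -2]
 [ -1   1  -4  -6  -6  -2  -5   5   4  -2  -2  -3  -3  -3  -2  14  19   2
   -3  -5  -5  -2   2]
 [  1  -1  -4  -6  -5  -2  -6  -2  -1  -2  -2  -1  -2  -3  -2  20  42   6
   -3  -6  -6  -2   0]
 [  1  -2  -3  -5  -6  -1  -3  -4  -1  -1  -3   0  -3  -2  -1   8   7  -3
   -6  -5  -6  -2  -1]
 [  1   1  -2  -5  -5  -2   0  -4  -3  -2  -1  -1  -2  -1  -3  -3  -5  -4
   -5  -5  -6  -2  -1]
 [  1   2   0  -6  -6  -3  -1
[... 408 characters left out ...]
56 46 27 11  7  5 10 21 38 53 59 61 67 71 75 75 81]
 [61 61 62 61 60 58 54 38 20 10  5  6  8 13 29 46 56 64 70 74 76 75 81]
 [61 61 62 59 58 56 49 31 14  7  5  5  7  9 21 34 44 57 68 73 74 76 79]
 [61 57 56 50 47 45 36 20 10  6  4  5  6  9 15 21 24 33 48 60 67 73 76]
 [56 50 39 31 28 30 26 17  7  6  5  6  6 13 20 23 17 16 20 31 46 61 71]
 [48 32 21 15 15 17 20 13  7  5  6  5  7 15 32 35 25 14 10 11 18 36 56]
 [30 16  9  7  8 10 12  9  7  4  4  5  7 18 37 48 34 18  9  7  7 15 32]
 [15  8  6  6  6  7  7  7  7  6  6  7  9 16 34 47 35 19 10  7  6  7 15]
 [ 9  7  6  6  5  6  5  7  5  5  7  6  8 13 25 33 26 15  8  7  5  6  8]
 [ 7  5  6  6  5  4  5  5  6  5  7  6  7  9 12 16 13  8  7  6  7  5  7]]
```

```bash
python3 -c "
from workcell import robot
print(robot.sign_off())"
```

```text
the job is handed in; nothing more can be done
None
```

I stacked the spacer, wheel and collar on the axle and pressed them to the hard stop; an upward pull and the camera suggest both catches snapped out, and I let go, backed off and handed it in, though sign-off gave no verdict.

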